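Lock the second strut stud of the last jack

TASK

The jack that holds the upside-down shoe last is held on the bench's slotted strut by one stud only. Take the loose winged stud from its wooden block, put its nut down through the strut slot inside the jack's free fork, slide it home against the end of the fork, press it against its spring and give it a quarter turn clockwise so that the nut catches under both lips and the spring clamps the fork. Do it with hand force, no shoving or ramming, and leave everything else on the bench where it is.

Things in the scene. Friction and masses are not known exactly. Their poses are not given: they have to be found in the camera images.
- stud: Loose winged strut stud, 80 mm tall, 0.2 kg, upright in a wooden block. Origin: centre of the nut's underside; z up the stem, x along nut and wing (parallel; half a turn is the same). Round stem 12 mm. Washer 56 mm across, 4 thick, slides on the stem, its underside 16.5 mm above the origin when relaxed. Spring housing 22 mm across, 34 to 48 mm up.
- wing (a point): Centre of the stud's black wing, the part to hold, 64 mm above the stud's origin. Wing 46 (x) by 14 (y) by 32 mm (48 to 80 mm above the origin), edges rounded; axes as the stud's.
- nut (a point): Top of the nut's land, 9.5 mm above the stud's origin. Nut 34 (x) by 20 (y) by 7 mm; land on it 18 (x) by 20 (y) by 2.5 mm, which rises between the lips when the nut lies across the slot. Corners +x -y and -x +y are rounded, the others square: below the lips it turns clockwise seen from above, not anticlockwise, and stops on the channel walls about 6 degrees past a quarter turn.
- washer (a joint): How far the stud's washer is pushed up the stem against its spring, m: 0 relaxed, 0.0115 solid. Spring force 3 N at 0 plus 1 N per mm. In the fork with the nut drawn up under the lips it reads about 0.006; the nut must be pushed down 2.5 mm more (0.0085 or over) for the land to clear the lips so that it can turn.
- bed: Plywood board 112 (x) by 640 (y) by 12 mm, fixed, with a steel strut along y, slot up. Origin: centre of the board's underside. Strut 41 mm wide, its top 53 mm above the origin; slot 22 mm wide, lips turned down 7.5 mm; channel 36 mm wide inside, 38.5 mm deep from the top. It was screwed down by eye: the slot is parallel to y but up to 6 mm to either side (x) of the centre line: feel for it.
- jack: Last jack, fixed on the strut. Origin: on its post's axis, at the underside of the iron base plate, on the strut's top; axes as the board's. Plate 90 (x) by 8 mm, an open fork at each end, the free one towards -y. On the 34 mm post an upside-down wooden last, 270 mm long (x), 92 wide, 140 to 220 mm up. The like stud in the far fork is locked, its wing across the strut.
- fork_end (a point): Middle of the straight closed end of the free fork, at the plate's underside (strut top); axes as the board's. The fork runs 40 mm from here to its mouth towards -y, 36 mm wide, centred on the board's centre line; plate 8 mm thick. The lengthwise nut goes down in front of the end, then slides along under the plate until the stem bears on the end (stem axis 6 mm from it).
- block_a: Wooden block 70 by 70 by 34 mm, fixed, in which the stud stands: its nut hangs in a 38 (x) by 24 (y) mm hole 24 mm deep and its washer rests on the block's top. Origin: centre of the underside.
- block_b: An equal wooden block, fixed, holding the rest pin. Origin: centre of the underside.
- rest_pin: Bystander: round steel pin with a turned wooden knob (32 mm across) and a round collar, 77 mm tall, standing in the other block. Origin: underside of the pin.
- tin: Bystander: round polish tin, 96 mm across, 30 mm high. Origin: centre of the underside.
- brush: Bystander: shoe brush 190 by 56 by 48 mm. Origin: centre of the underside.
- hammer: Bystander: shoemaker's hammer, 230 mm long, lying. Origin: on the bench under the haft.
- pincers: Bystander: iron lasting pincers, 175 mm long, lying. Origin: under the rivet.
- jar: Bystander: dark jar 84 mm across, 116 mm high. Origin: centre of the underside.
Not all that is in view belongs to the job. What is shaped like the stud but orange or purple is not meant.

How it is judged:
By the outcome, as a careful person would: the job done as asked, in the order asked, and still so for the second after the job is handed in, with the robot touching nothing.
It also fails if it takes over 54 s, if anything falls off the work surface, if the arm or the gripper's body presses on something with over 40 N, if the wrist force passes 120 N, or if a joint passes its speed limit or range.

ROBOT

A 7-joint arm with a two-finger parallel gripper is mounted at the origin on the work surface. World frame = base frame: x ahead of the robot, y to its left, z up, the work surface at z = 0. Lengths are in m, angles in rad, forces in N, time in s.
With the tool pointing down it reaches from about 0.425 to 0.925 m from the base axis. Payload 6.8 kg.
Tool frame: the origin (TCP) lies between the finger pads; the fingertips stand 17 mm ahead of it and the grasp point (between the pads) lies 2 mm behind it; z points along the fingers, y is the direction in which the jaws open and shut (so a half turn about z gives the same grasp; the last joint's range is limited). The gripper opens to 85 mm and grips with 20 to 120 N. Pads are 22 mm wide; open, the fingers measure 114 mm over their backs; the gripper's body (76 mm by 85 mm) begins 54 mm behind the grasp point. The pads swing forward as they close: fully open they stand 13 mm farther back than shut.
Start: joints at [0.994, 0.477, 0.022, 1.555, -0.011, 1.109, -0.083], TCP at [0.305, -0.602, 0.227] pointing down, gripper open.
Joint ranges: [-2.96, 2.96], [-0.34, 2.1], [-1.41, 1.46], [0.24, 2.44], [-1.37, 4.51], [0.17, 1.92], [-2.96, 2.96]. Speed limits (rad/s): [2.39, 2.39, 3.14, 3.14, 3.14, 3.14, 3.14].

INTERFACE

Orientations are given as a unit quaternion [w, x, y, z].
In Python, from station import bot gives the robot as it stands. The module is installed in compiled form; this text tells all that it offers.
- The arm moves only by the tool carry_out, never from a script. Its argument "moves" is a list of rows, each a list of 3 entries, a list of its own where there are three numbers: the turn, a rotation vector about the tool's x, y, z in degrees, then the shift along the tool's x, y, z in cm, then the finger opening in cm, from 0 to 8.54. A call has 1 to 5 rows; each row is the pose to reach, as a shift and turn from the pose commanded when the call began, along the tool's axes at that moment; what a row does not reach only later rows make up. A row lasts 1/8 s, in which the tool goes at most 62.5 mm and 10.7 degrees, less where a joint would pass 70% of its speed; a pose out of reach is approached as far as the arm can. A call with a gripper value outside its range is refused whole. The fingers move at their own pace and stop on an object; "newtons" is the grip in N (left out, the last holds). Time passes only in rows, so rows that repeat a pose let the fingers close. It gives the time, the measured TCP pose, the force and the opening at its end, in the units of the state.
- bot.get_obs(): the state, without advancing time (a new reading comes with each control period).
- bot.read_camera(name): name is "scene" or "top" or "wrist"; returns the picture (400x640x3 uint8, red, green, blue); there is no depth.
- bot.camera_info(name): a dict with "vertical_fov" (degrees; the focal length in pixels is half the picture's height over the tangent of half this angle, whatever the lens; pixels are square), "cx", "cy" (the principal point, pixels), "position" and "attitude" of the camera in the world. Camera axes: x right, y up, looking along -z (the intrinsics and any distortion apply to the point x, -y, -z); pixel columns grow to the right and rows downward; lengths in m; the calibration is good to about 2 mm. The wrist camera is an equidistant fisheye: a pixel r from the principal point sees the ray r / f radians off the axis. A picture is of the moment at which its call begins: read the wrist's pose just before it. camera_info takes no time and is no camera call; for the wrist camera it gives the pose at the moment of the call.
- bot.hand_in(): hands the job in, once; it reports no verdict.
Trained networks look in the newest picture that a camera, given by its name, has taken for a name from the list of things; names that differ only in an ending like _2 or _b are one class to them, and where a whole thing is asked for, a point or a joint stands for the part that bears it (a point fixed in the world has none). Each returns a list of dicts, best first, with "score" (0 to 1); they miss things now and then, are a little off and sometimes report something else, mostly with a low value. They report only what shows in the picture. A call takes as long as a camera call. They do not tell look-alikes from the thing itself.
- bot.silhouettes(label, camera): "region" (400x640 bool, what is visible of it) and "location" ([column, row] in pixels, amid what is visible of it).
The state is a dict: "t": time; "q": joint angles; "joint_vel": joint speeds; "joint_torque": joint torques, N m; "eef_pos": TCP position; "tool_rot": TCP orientation; "contact_force": force on the tool from outside, world axes, zero at the start; "torque": the same for the moment, N m; "gripper_width": opening from 0.0 (shut) to 1.0 (fully open).
Only numpy, scipy, OpenCV 4.12 (cv2) and the standard library are available. Lean on these libraries where they do the work, as an engineer would, in place of code of your own. Each camera call takes 0.05 s, during which the arm holds its last target. There are 200 camera calls.

## Working session

There is one attempt and no reset: what is moved stays moved. The work goes in short steps, Python scripts to look and compute and a tool call to move; the robot and the scene stay as the last step left them, time stands still between calls to the robot, and variables do not carry over. Pictures are saved under pics/ and viewed, about 8 in all and at most 12, crops included, and the job is handed in when it is done.

Besides the shell and the picture viewer there is one more tool, called after ">>>" in YAML: its name, and indented under it one key for each argument. carry_out: Moves the arm, as the interface text tells. Its arguments: {"type":"object","properties":{"moves":{"type":"array"},"newtons":{"type":"number"}},"required":["moves"]}

```bash
mkdir -p pics; cat > h.py <<'E'
from station import bot
import numpy as np, cv2
from scipy.spatial.transform import Rotation as R
def q2R(q): return R.from_quat([q[1],q[2],q[3],q[0]])
def att(i):
    a=np.array(i["attitude"]); return a if a.shape==(3,3) else q2R(a).as_matrix()
def ray(i,px,fish=False):
    f=200/np.tan(np.radians(i["vertical_fov"]/2)); u=np.array([px[0]-i["cx"],px[1]-i["cy"]])/f
    if fish:
        r=np.hypot(*u); d=np.array([*(u*(np.sin(r)/r if r>1e-9 else 1)),np.cos(r)])
    else: d=np.array([*u,1.])
    return att(i)@(d*[1,-1,-1])
def at_z(i,px,z,fish=False):
    d=ray(i,px,fish); p=np.array(i["position"]); return p+d*(z-p[2])/d[2]
def proj(i,P,fish=False):
    f=200/np.tan(np.radians(i["vertical_fov"]/2)); d=(att(i).T@(np.array(P)-i["position"]))*[1,-1,-1]
    if fish:
        n=np.hypot(d[0],d[1]); u=d[:2]/n*np.arctan2(n,d[2])
    else: u=d[:2]/d[2]
    return u*f+[i["cx"],i["cy"]]
def save(n,im,scale=1):
    cv2.imwrite(f"pics/{n}.png",cv2.resize(im[:,:,::-1],None,fx=scale,fy=scale,interpolation=cv2.INTER_CUBIC))
E
python3 - <<'E'
from h import *
print(bot.get_obs())
for c in("scene","top","wrist"):
    print(c,bot.camera_info(c)); 
ims={c:bot.read_camera(c) for c in("scene","top")}
for c in ims: save(c+"0",ims[c])
for c in("scene","top"):
  for l in("stud","bed","jack","block_a","rest_pin"):
    for d in bot.silhouettes(l,c)[:4]: print(c,l,round(d["score"],2),d["location"],d["region"].sum())
E
```

```text
{'t': 0.0, 'q': array([ 0.99393387,  0.47779871,  0.02233762,  1.55647249, -0.01151076,
        1.1093158 , -0.08307422]), 'joint_vel': array([-1.48528852e-03, -2.00335779e-03,  1.39585122e-04,  9.55349567e-05,
        3.86622230e-04, -2.45385703e-04,  9.05223269e-05]), 'joint_torque': array([ 1.45983438e-03, -5.96441031e+01,  1.60862993e+00, -2.81194228e+01,
        1.25808595e-02,  9.37874982e-03,  1.21972380e-05]), 'eef_pos': array([ 0.30466267, -0.60164068,  0.22571774]), 'tool_rot': array([-8.90539563e-04,  9.72652670e-01,  2.32262593e-01, -2.78780073e-04]), 'contact_force': array([ 1.14225038, -0.13318941, -0.14169568]), 'torque': array([-0.05140626, -0.00469013,  0.01172208]), 'gripper_width': 1.003317986643487}
scene {'vertical_fov': 52.00413932005379, 'cx': 320.02975943034903, 'cy': 204.11780770495488, 'position': array([ 1.25329863, -0.39650454,  0.93274488]), 'attitude': array([0.78382932, 0.32874684, 0.19796383, 0.4882084 ])}
top {'vertical_fov': 42.95581209212894, 'cx': 322.32713120636726, 'cy': 201.29961974152104, 'position': array([ 0.21063859, -0.00637631,  1.535733  
[... 458 characters left out ...]
[347.7, 271.9] 2161
scene jack 0.63 [412.8, 225.5] 5213
scene block_a 0.72 [319.6, 210.9] 400
scene block_a 0.68 [237.5, 236.5] 478
scene block_a 0.35 [234.9, 231.6] 235
scene block_a 0.19 [316.0, 202.0] 269
scene rest_pin 0.58 [235.4, 230.1] 285
scene rest_pin 0.27 [344.7, 270.1] 2266
top stud 0.79 [320.4, 260.7] 285
top stud 0.78 [323.3, 222.4] 265
top stud 0.72 [358.0, 222.6] 253
top stud 0.53 [412.7, 233.2] 181
top bed 0.78 [352.6, 173.3] 2775
top jack 0.73 [286.1, 132.8] 4854
top jack 0.25 [265.7, 245.8] 826
top block_a 0.94 [406.1, 235.3] 453
top block_a 0.69 [325.4, 233.3] 320
top rest_pin 0.7 [414.5, 231.0] 175
top rest_pin 0.65 [205.8, 239.3] 791
top rest_pin 0.39 [322.8, 223.6] 269
```

View pics/scene0.png

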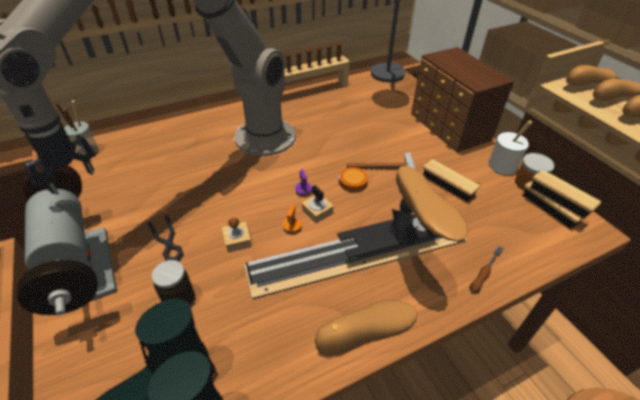

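View pics/top0.png

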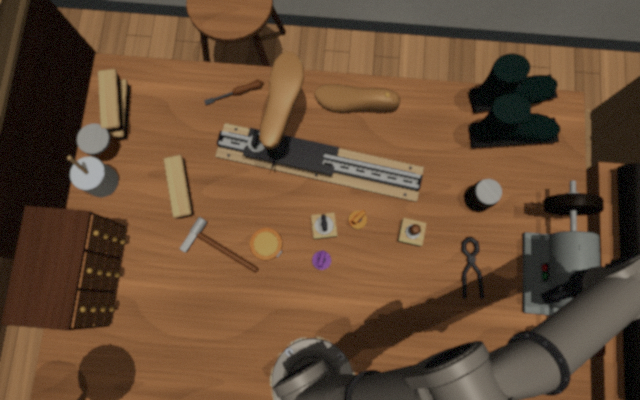

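The scene shows three wing shapes: orange (scene 293,218 / top 358,220), purple (303,183 / 321,260), and black, standing in a wooden block (318,203 / 323,223). The black one is the stud, and the knobbed rest pin in the other block (236,232 / 412,232) is a bystander. The free fork faces the long strut end, towards the right in the top view.

```bash
python3 - <<'E'
from h import *
im=bot.read_camera("top"); save("topc",im[115:275,205:435],3.4)
i=bot.camera_info("top"); s=bot.camera_info("scene")
a,b=np.array(i["position"]),ray(i,(323.5,222)); c,d=np.array(s["position"]),ray(s,(316.5,199))
A=np.c_[b,-d]; t=np.linalg.lstsq(A,c-a,rcond=None)[0]; print("tri wing",a+t[0]*b,c+t[1]*d)
print("stud top z=.08",at_z(i,(323.3,222.4),.08), "block",at_z(i,(323.5,226),.034))
for p in [(228,125),(424,167),(419,199),(217,157)]: print(p,at_z(i,p,.012).round(3))
bot.read_camera("scene")
for cam,inf in(("top",i),("scene",s)):
  bot.read_camera(cam)
  for l in("bed","block_a","jack"):
    for r in bot.silhouettes(l,cam)[:2]:
      cn=max(cv2.findContours(r["region"].astype(np.uint8),0,2)[0],key=cv2.contourArea)
      print(cam,l,r["score"],cv2.minAreaRect(cn))
E
```

```text
tri wing [0.45156898 0.00496017 0.06268258] [0.44992876 0.00099086 0.06238376]
stud top z=.08 [0.44751817 0.00530824 0.08      ] block [0.44420649 0.00418699 0.034     ]
(228, 125) [0.744 0.331 0.012]
(424, 167) [ 0.658 -0.291  0.012]
(419, 199) [ 0.555 -0.281  0.012]
(217, 157) [0.636 0.353 0.012]
top bed 0.75 ((317.1640930175781, 174.52088928222656), (205.327880859375, 10.51949691772461), 12.454349517822266)
top bed 0.49 ((323.5, 225.0), (17.677669525146484, 19.091880798339844), 45.0)
top block_a 0.96 ((411.65386962890625, 232.2307586669922), (24.906747817993164, 25.298978805541992), 11.309932708740234)
top block_a 0.59 ((323.87713623046875, 225.9556121826172), (24.53666114807129, 23.368247985839844), 83.2901611328125)
top jack 0.73 ((301.0031433105469, 114.42686462402344), (92.93240356445312, 113.4577865600586), 16.50436019897461)
scene bed 0.75 ((353.6893310546875, 267.23028564453125), (14.291187286376953, 212.2184295654297), 76.2509536743164)
scene block_a 0.91 ((317.59405517578125, 211.5594024658203), (30.74664878845215, 21.29379653930664), 5.710593223571777)
scene block_a 0.67 ((236.50001525878906, 237.0000457763672), (25.951311111450195, 25.70877456665039), 75.96376037597656)
scene jack 0.66 ((403.18524169921875, 233.65228271484375), (94.70307922363281, 110.45704650878906), 44.19307327270508)
```

View pics/topc.png

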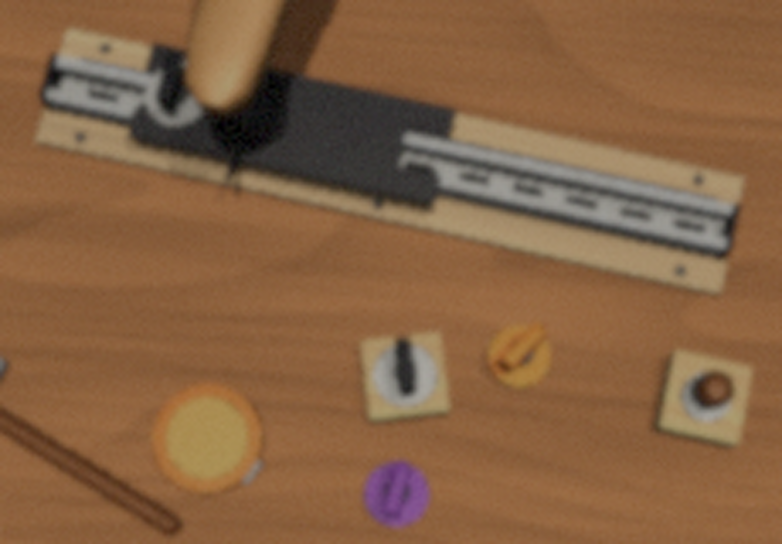

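The crop confirms it: the black wing on a light washer in its block sits at crop (404,367), the orange and purple look-alikes stand free, and the fork mouth is at crop (442,160) facing right. I'm going above the stud now.

>>> carry_out:
  moves:
    - [[0,0,-7],[4,-4.7,0],8.5]
    - [[0,0,-14],[8,-9.5,0],8.5]
    - [[0,0,-20],[12,-14.2,0],8.5]
    - [[0,0,-26],[16,-19,0],8.5]
    - [[0,0,-32],[20.1,-23.7,-1],8.5]

```text
t: 1.72
eef_pos: [0.3769, -0.2984, 0.2364]
tool_rot: [-0.0, 0.87, 0.493, -0.0]
contact_force: [0.4, -0.7, 0.0]
gripper_width: 0.996
```

```bash
python3 - <<'E'
from h import *
o=bot.get_obs(); M=q2R(o["tool_rot"]).as_matrix(); print(o["t"],o["q"].round(3),o["eef_pos"],np.degrees(np.arctan2(M[1,0],M[0,0])))
print("need tool cm:",M.T@(np.array([.449,.004,.24])-o["eef_pos"])*100)
i=bot.camera_info("top")
C=lambda x,y,z:at_z(i,(205+x/3.4,115+y/3.4),z)
cs=[C(x,y,.012) for x,y in[(68,28),(744,177),(722,292),(37,142)]]
for c in cs: print("corner",c.round(4))
yv=(cs[0]+cs[3]-cs[1]-cs[2])/2; print("board len",np.linalg.norm(yv),"w",np.linalg.norm(cs[0]-cs[3]),np.linalg.norm(cs[1]-cs[2]),"yaw y",np.degrees(np.arctan2(yv[1],yv[0])),"ctr",np.mean(cs,0))
for x,y in[(452,112),(433,207),(152,45),(133,140)]: print("plate",C(x,y,.061).round(4))
for x,y in[(402,133),(402,165)]: print("fork end",C(x,y,.053).round(4))
E
```

```text
1.725 [ 0.737  0.158 -0.219  1.982  0.04   1.006 -0.041] [ 0.37692078 -0.29838029  0.23642685] 59.05373564040924
need tool cm: [29.64017256 -9.36776182 -0.35418957]
corner [0.7487 0.3413 0.012 ]
corner [ 0.658 -0.291  0.012]
corner [ 0.549  -0.2758  0.012 ]
corner [0.637  0.3562 0.012 ]
board len 0.6384064899237586 w 0.11272913334608892 0.10996798347008616 yaw y 81.95670606549074 ctr [0.64816891 0.03270982 0.012     ]
plate [ 0.6817 -0.0199  0.061 ]
plate [ 0.5933 -0.0099  0.061 ]
plate [0.7217 0.2531 0.061 ]
plate [0.6322 0.26   0.061 ]
fork end [0.661 0.023 0.053]
fork end [0.6315 0.0205 0.053 ]
```

The board fits its size (638 × 112 mm), and the fork end is near (0.643, 0.025). I'll move on to above the stud.

>>> carry_out:
  moves:
    - [[0,0,-7],[6,-2,0],8.5]
    - [[0,0,-14],[12,-4,0],8.5]
    - [[0,0,-20],[18,-6,0],8.5]
    - [[0,0,-26],[24,-8,0],8.5]
    - [[0,0,-31],[29.6,-9.4,-1],8.5]

```text
t: 2.35
eef_pos: [0.4493, 0.0032, 0.2466]
tool_rot: [0.0, 0.707, 0.707, -0.0]
contact_force: [0.6, -0.6, -0.3]
gripper_width: 0.996
```

```bash
python3 - <<'E'
from h import *
o=bot.get_obs(); M=q2R(o["tool_rot"]).as_matrix(); print(o["t"],o["q"].round(3),o["eef_pos"],np.degrees(np.arctan2(M[1,0],M[0,0])))
i=bot.camera_info("wrist"); print(i)
im=bot.read_camera("wrist"); save("w1",im,1.25)
for l in("stud","wing","block_a","washer"):
  for r in bot.silhouettes(l,"wrist")[:3]: print(l,r["score"],r["location"],r["region"].sum())
print(proj(i,[.449,.004,.0975],1),proj(i,[.449,.004,.034],1))
E
```

```text
2.35 [ 0.363  0.118 -0.543  2.015  0.072  1.026 -0.214] [0.44931978 0.00316955 0.24663941] 90.02932035834559
{'vertical_fov': 65.70646984690485, 'cx': 320.22128241597704, 'cy': 197.6689604430242, 'position': array([0.44831322, 0.08192834, 0.39321915]), 'attitude': array([ 9.87794254e-01, -1.55763011e-01, -6.06018765e-05,  6.26368709e-04])}
stud 0.88 [341.9, 240.9] 1526
stud 0.67 [232.4, 169.4] 1624
stud 0.56 [318.4, 166.8] 1802
wing 0.61 [235.3, 168.3] 1664
wing 0.59 [317.1, 167.0] 1808
wing 0.56 [342.6, 241.2] 1574
block_a 0.82 [321.8, 319.9] 1266
block_a 0.7 [320.2, 143.5] 1831
washer 0.92 [243.9, 163.0] 837
washer 0.77 [340.1, 230.4] 756
washer 0.73 [317.7, 159.1] 886
[320.84055124 180.59377718] [320.74112685 166.95547744]
```

View pics/w1.png

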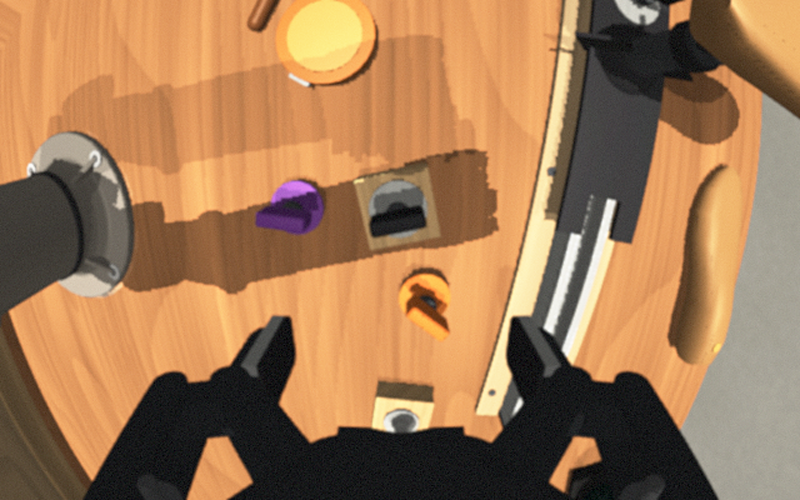

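The wrist view shows the black wing at px (318,172) between the purple look-alike (232,169) and the orange one (342,241). The board and fork mouth are on the right. I'll fit the wing box to its dark pixels and the block's top to check.

```bash
cat >> h.py <<'E'
from scipy.optimize import minimize
from itertools import product
def boxpts(x,y,yaw,sx,sy,z0,z1):
    c,s=np.cos(yaw),np.sin(yaw)
    return [[x+c*a*sx/2-s*b*sy/2,y+s*a*sx/2+c*b*sy/2,z] for a,b,z in product((-1,1),(-1,1),(z0,z1))]
def fitbox(info,mask,p0,sx,sy,z0,z1,fish=True,k=8):
    ys,xs=np.nonzero(mask); r0,c0=ys.min()-10,xs.min()-10; sub=mask[r0:ys.max()+10,c0:xs.max()+10].astype(np.uint8)*255
    big=cv2.resize(sub,None,fx=k,fy=k,interpolation=cv2.INTER_LINEAR)>127
    def cost(p):
        P=np.array([proj(info,q,fish) for q in boxpts(p[0],p[1],p[2],sx,sy,z0,z1)])
        h=cv2.convexHull((((P-[c0,r0])+.5)*k).astype(np.float32)); m=np.zeros(big.shape,np.uint8); cv2.fillConvexPoly(m,np.round(h).astype(np.int32),1)
        m=m>0; return 1-(m&big).sum()/max(1,(m|big).sum())
    r=minimize(cost,p0,method="Nelder-Mead",options=dict(initial_simplex=np.array(p0)+np.array([[0,0,0],[.006,0,0],[0,.006,0],[0,0,.15]]),xatol=1e-5,fatol=1e-5))
    return r.x,1-r.fun
E
python3 - <<'E'
from h import *
im=bot.read_camera("wrist"); i=bot.camera_info("wrist")
g=im.max(2).astype(int); sub=np.zeros(g.shape,bool); sub[150:200,285:352]=g[150:200,285:352]<38
n,lab,st,ce=cv2.connectedComponentsWithStats(sub.astype(np.uint8)); j=1+np.argmax(st[1:,4]); m=lab==j; print(st[j])
for yaw0 in(.05,.2,-.1):
  p,s=fitbox(i,m,[.449,.004,yaw0],.046,.014,.0655,.0975); print(p.round(4),np.degrees(p[2]),"IoU",s)
rs=[r for r in bot.silhouettes("block_a","wrist") if r["location"][1]<230]
if rs:
  p,s=fitbox(i,rs[0]["region"],[.449,.004,.1],.07,.07,0,.034); print("block",p,np.degrees(p[2]),s)
print(im[140:205:3,318].tolist())
E
```

```text
[296 163  44  24 579]
[0.4447 0.0046 0.277 ] 15.872604753730549 IoU 0.6301903332939967
[0.4474 0.0049 0.2932] 16.799988224126228 IoU 0.630921641098341
[0.4448 0.0047 0.1558] 8.929025963185133 IoU 0.624190641479207
block [0.4455193  0.00377696 0.20627895] 11.818913470467567 0.49187714013542383
[[156, 126, 87], [148, 148, 141], [154, 156, 147], [146, 148, 140], [86, 89, 82], [94, 95, 93], [88, 89, 86], [38, 43, 40], [35, 37, 35], [21, 22, 18], [25, 24, 25], [28, 30, 30], [35, 34, 36], [31, 29, 34], [30, 31, 30], [142, 145, 139], [160, 142, 121], [169, 136, 94], [142, 105, 71], [123, 82, 53], [138, 94, 58], [235, 163, 102]]
```

```bash
python3 - <<'E'
from h import *
im=bot.read_camera("wrist"); i=bot.camera_info("wrist")
g=cv2.medianBlur(im,3).max(2).astype(int)
for th in(50,62):
  sub=np.zeros(g.shape,bool); sub[150:200,285:352]=g[150:200,285:352]<th
  n,lab,st,ce=cv2.connectedComponentsWithStats(sub.astype(np.uint8)); j=1+np.argmax(st[1:,4]); m=lab==j; print(th,st[j])
  for yaw0 in(.05,.2):
    p,s=fitbox(i,m,[.449,.004,yaw0],.046,.014,.0655,.0975); print(p.round(4),np.degrees(p[2]),"IoU",s)
P=np.array([proj(i,q,1) for q in boxpts(.4465,.005,.15,.046,.014,.0655,.0975)]); print(P.round(1).tolist())
v=cv2.resize(im[130:210,270:370,::-1],None,fx=7,fy=7,interpolation=cv2.INTER_CUBIC)
h=cv2.convexHull(((P-[270,130]+.5)*7).astype(np.int32)); cv2.polylines(v,[h],True,(0,255,255),1); cv2.imwrite("pics/w1c.png",v)
E
```

```text
50 [297 159  43  27 777]
[0.4446 0.0063 0.2032] 11.640260013102825 IoU 0.7919327565544301
[0.4469 0.0066 0.2424] 13.886233511769005 IoU 0.7878698370501649
62 [296 159  44  27 824]
[0.4454 0.0061 0.1915] 10.974932432259504 IoU 0.8131955099733505
[0.4446 0.006  0.2038] 11.675792438189548 IoU 0.8141365487812763
[[298.7, 178.6], [296.6, 186.6], [296.5, 166.2], [294.1, 173.1], [340.5, 172.3], [342.5, 179.7], [338.7, 159.8], [340.5, 166.0]]
```

View pics/w1c.png

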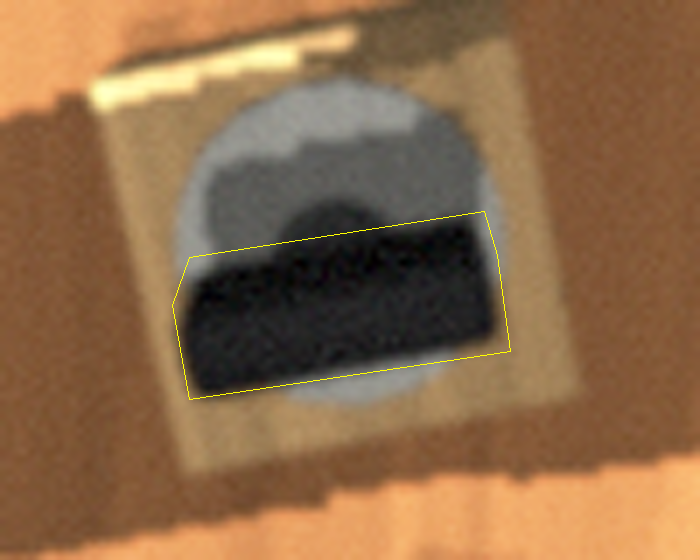

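The fit is about right: the washer sits centred in the block, and wing yaw is about 10.5° (block edges 11–12°, wing edge 9.5°). Next I'll turn the tool towards a grip across the 14 mm thickness.

>>> carry_out:
  moves:
    - [[0,0,-10],[0,0,0],8.5]
    - [[0,0,-20],[0,0,0],8.5]
    - [[0,0,-30],[0,0,0],8.5]
    - [[0,0,-40],[0,0,0],8.5]
    - [[0,0,-50],[0,0,0],8.5]

```text
t: 3.38
eef_pos: [0.4494, -0.0, 0.2464]
tool_rot: [-0.0, 0.342, 0.94, -0.0]
contact_force: [-0.5, -0.3, 0.2]
gripper_width: 1.0
```

>>> carry_out:
  moves:
    - [[0,0,-10],[0,0,0],8.5]
    - [[0,0,-20],[0,0,0],8.5]
    - [[0,0,-30],[0,0,0],8.5]
    - [[0,0,-40],[0,0,0],8.5]
    - [[0,0,-50.5],[0,0,0],8.5]

```text
t: 4.0
eef_pos: [0.4494, -0.0, 0.2464]
tool_rot: [-0.0, -0.092, 0.996, -0.0]
contact_force: [1.0, 0.1, -0.6]
gripper_width: 0.99
```

```bash
python3 - <<'E'
from h import *
o=bot.get_obs(); M=q2R(o["tool_rot"]).as_matrix(); print(o["t"],o["q"].round(3),o["eef_pos"],np.degrees(np.arctan2(M[1,0],M[0,0])))
i=bot.camera_info("wrist"); im=bot.read_camera("wrist")
print(proj(i,[.446,.005,.0975],1))
g=cv2.medianBlur(im,3).max(2).astype(int)
bot.silhouettes
for r in bot.silhouettes("stud","wrist"):
  print("stud",r["score"],r["location"],r["region"].sum())
  x,y=map(int,r["location"]); m=np.zeros(g.shape,bool); sl=np.s_[max(0,y-30):y+30,max(0,x-35):x+35]; m[sl]=g[sl]<55
  n,lab,st,ce=cv2.connectedComponentsWithStats(m.astype(np.uint8))
  if n>1:
    j=1+np.argmax(st[1:,4]); m=lab==j; print(st[j])
    if st[j][4]>300:
      p,s=fitbox(i,m,[.446,.005,.18],.046,.014,.0655,.0975); print(p.round(4),np.degrees(p[2]),"IoU",s)
x,y=map(int,proj(i,[.446,.005,.07],1)); y=max(60,min(340,y)); v=im[y-60:y+60,x-80:x+80]; save("w2c",v,5); print("crop origin",x-80,y-60)
E
```

```text
4.0 [ 0.513  0.137 -0.699  2.008  0.103  1.031  1.52 ] [ 4.49355151e-01 -1.02878357e-05  2.46372914e-01] -169.4566089522915
[325.75726943 180.23799689]
stud 0.77 [321.8, 167.7] 1915
[316 153  18  44 605]
[0.4462 0.0042 0.1933] 11.077103947242628 IoU 0.76783927975992
stud 0.71 [338.4, 81.8] 1713
stud 0.66 [238.6, 174.5] 1589
crop origin 245 113
```

View pics/w2c.png

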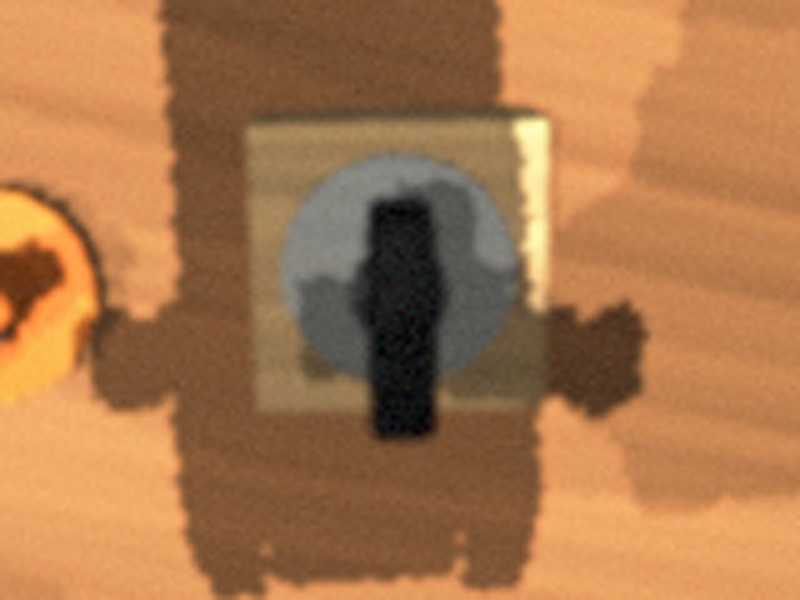

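The wing lines up with the tool's x axis (crop x≈403 from y 200 to 435). I'll descend over the wing, keeping the fingertips above the spring housing, and grip.

>>> carry_out:
  moves:
    - [[0,0,0],[0.1,0.3,5],5]
    - [[0,0,0],[0.24,0.55,9.5],4]
    - [[0,0,0],[0.24,0.55,13],4]
    - [[0,0,0],[0.24,0.55,15],4]
    - [[0,0,0],[0.24,0.55,16.1],4]
  newtons: 80

```text
t: 4.72
eef_pos: [0.4457, 0.0056, 0.0845]
tool_rot: [-0.001, -0.088, 0.996, -0.0]
contact_force: [0.1, -0.3, 0.2]
gripper_width: 0.471
```

>>> carry_out:
  moves:
    - [[0,0,0],[0,0,0],1]
    - [[0,0,0],[0,0,0],1]
    - [[0,0,0],[0,0,0],1]
    - [[0,0,0],[0,0,0],1]
    - [[0,0,0],[0,0,0],1]

```text
t: 5.35
eef_pos: [0.4468, 0.0062, 0.0861]
tool_rot: [0.001, -0.09, 0.996, -0.0]
contact_force: [0.6, -0.8, 1.1]
gripper_width: 0.136
```

>>> carry_out:
  moves:
    - [[0,0,0],[0,0,-0.5],1]
    - [[0,0,0],[0,0,-2],1]
    - [[0,0,0],[0,0,-5],1]
    - [[0,0,0],[0,0,-9],1]
    - [[0,0,0],[0,0,-13],1]

```text
t: 5.98
eef_pos: [0.4459, 0.0067, 0.2175]
tool_rot: [0.0, -0.091, 0.996, 0.0]
contact_force: [0.0, -0.4, -1.0]
gripper_width: 0.136
```

```bash
python3 - <<'E'
from h import *
o=bot.get_obs(); M=q2R(o["tool_rot"]).as_matrix(); print(o["t"],o["q"].round(3),o["eef_pos"],np.degrees(np.arctan2(M[1,0],M[0,0])),o["gripper_width"],o["contact_force"])
im=bot.read_camera("wrist"); s=bot.read_camera("scene")
save("lift",np.hstack([im[200:400,220:420],s[120:320,220:420]]),2)
E
```

```text
5.975 [ 0.506  0.171 -0.72   2.049  0.137  0.967  1.468] [0.44594915 0.0067455  0.21753541] -169.60162969381747 0.13644913742494377 [ 0.01416881 -0.4130653  -1.03978974]
```

View pics/lift.png

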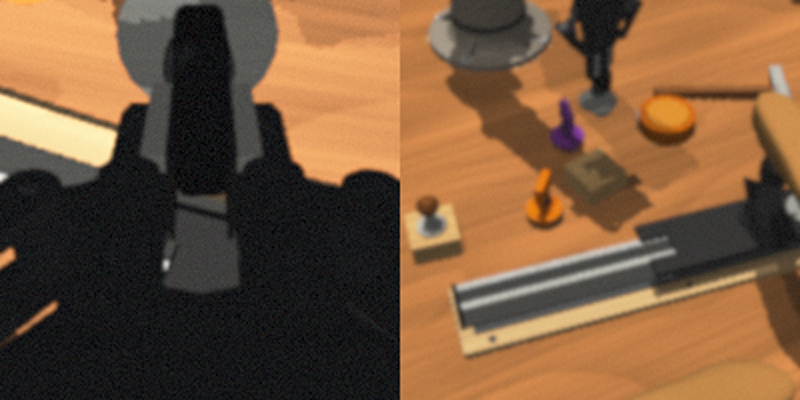

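The stud is held and out of the block; the neighbours are undisturbed. I'm moving above the fork mouth and turning lengthwise, with the camera side towards -y.

>>> carry_out:
  moves:
    - [[0,0,-10],[-3,0,0],1]
    - [[0,0,-20],[-7,-1,0],1]
    - [[0,0,-30],[-11.5,-2,0],1]
    - [[0,0,-40],[-15.5,-3.5,0],1]
    - [[0,0,-50],[-18.9,-4.7,0],1]

```text
t: 6.7
eef_pos: [0.6416, -0.0063, 0.2148]
tool_rot: [-0.0, -0.505, 0.863, 0.0]
contact_force: [-0.5, -0.0, -1.6]
gripper_width: 0.133
```

>>> carry_out:
  moves:
    - [[0,0,-9],[0,0,0],1]
    - [[0,0,-17],[0,0,0],1]
    - [[0,0,-21.6],[0,0,0],1]
    - [[0,0,-21.6],[0,0,0],1]

```text
t: 7.2
eef_pos: [0.6401, -0.006, 0.2149]
tool_rot: [-0.0, -0.656, 0.755, 0.001]
contact_force: [0.5, 0.5, -2.0]
gripper_width: 0.135
```

```bash
python3 - <<'E'
from h import *
o=bot.get_obs(); M=q2R(o["tool_rot"]).as_matrix(); T=o["eef_pos"]; print(o["t"],o["q"].round(3),T,np.degrees(np.arctan2(M[1,0],M[0,0])))
i=bot.camera_info("wrist"); im=bot.read_camera("wrist"); v=im[:,:,::-1].copy(); k=2
cv2.imwrite("raw.png",v); np.savez("w3.npz",im=im,M=M,T=T,**{a:np.array(b) for a,b in i.items()})
v=cv2.resize(v,None,fx=k,fy=k)
def line(P,col,cl=True): cv2.polylines(v,[np.array([(proj(i,p,1)+.5)*k for p in P]).astype(np.int32)],cl,col,1)
w=np.radians(np.arange(0,360,10))
line([T+M@[.028*np.cos(a),.028*np.sin(a),.0481] for a in w],(0,255,0))
line([T+M@[a*.023,b*.007,-.0114] for a,b in((1,1),(1,-1),(-1,-1),(-1,1))],(0,255,255))
yv=np.array([.140,.990,0]);xv=np.array([.990,-.140,0]);F=np.array([.643,.0247,.061])
line([F+xv*a+yv*b for a,b in((-.018,-.04),(-.018,0),(.018,0),(.018,-.04),(.045,-.04),(.045,.05),(-.045,.05),(-.045,-.04))],(255,0,255))
cv2.imwrite("pics/w3.png",v[200:800,240:1040])
E
```

```text
7.2 [ 0.512  0.575 -0.866  1.611  0.465  1.176  2.543] [ 0.64014404 -0.00597602  0.2149221 ] -98.07935014993689
```

View pics/w3.png

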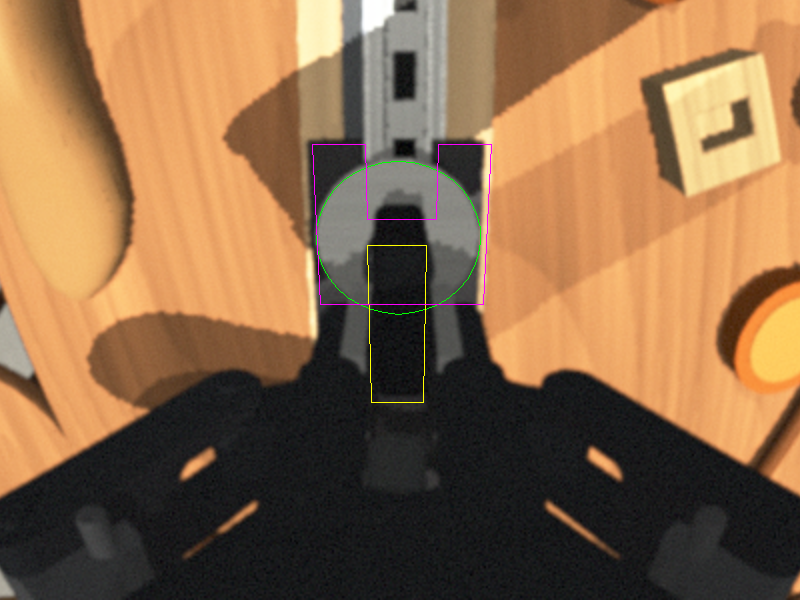

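The view shows the stud held, its washer centred at view col 398, within 3 mm of the model. The plate mouth corners are at (308,140) and (484,140), and the slot floor holes are at col 405, off the board's centre (col ~397). I'll measure the slot in tool axes.

```bash
python3 - <<'E'
from h import *
d=np.load("w3.npz"); i={k:d[k] for k in("vertical_fov","cx","cy","position","attitude")}; M,T,im=d["M"],d["T"],d["im"]
tl=lambda c,r,z:(M.T@(at_z(i,(c,r),z,True)-T)*1000).round(1)[:2]
v=lambda x,y:((x+240)/2-.25,(y+200)/2-.25)
print("hole",tl(*v(405,75),.0145),tl(*v(404,147),.0145))
for n,a,b in(("board",300,495),("strut",364,446)): 
  z=.012 if n=="board" else .053
  print(n,tl(*v(a,100),z),tl(*v(b,100),z))
print("plate",tl(*v(308,140),.061),tl(*v(484,140),.061))
zw=T[2]-.0481; print("washer L,R,top",tl(*v(316,230),zw),tl(*v(481,230),zw),tl(*v(398,152),zw))
for r in(128,140,150): print(r,im[r,270:352].mean(1).astype(int).tolist())
E
```

```text
hole [38.1  3.2] [-3.5  2.7]
board [ 23.9 -57. ] [23.9 54.9]
strut [ 30.  -17.6] [30.1 23.6]
plate [ 11.3 -45.5] [11.3 42.5]
washer L,R,top [  3.9 -27.8] [ 3.9 28.1] [31.  0.]
128 [230, 232, 233, 232, 232, 232, 231, 226, 216, 192, 174, 168, 171, 172, 176, 172, 152, 138, 136, 128, 115, 79, 67, 65, 71, 66, 62, 58, 60, 66, 80, 119, 155, 171, 161, 152, 154, 149, 159, 164, 151, 132, 115, 128, 136, 132, 93, 51, 24, 23, 18, 22, 29, 17, 21, 19, 33, 72, 109, 143, 150, 151, 149, 159, 176, 178, 164, 153, 152, 154, 162, 172, 169, 153, 131, 122, 125, 129, 127, 123, 128, 132]
140 [137, 135, 135, 138, 136, 136, 134, 136, 130, 129, 129, 129, 129, 131, 139, 141, 136, 139, 135, 130, 115, 87, 67, 64, 67, 66, 64, 67, 63, 61, 76, 114, 156, 175, 160, 157, 149, 150, 154, 158, 158, 139, 118, 126, 139, 129, 89, 56, 26, 18, 12, 12, 16, 28, 24, 17, 31, 69, 113, 143, 145, 149, 145, 154, 177, 177, 160, 149, 145, 158, 171, 169, 162, 146, 132, 129, 125, 127, 130, 131, 131, 134]
150 [119, 134, 139, 136, 135, 138, 134, 135, 133, 131, 128, 131, 130, 135, 136, 139, 140, 142, 139, 129, 117, 89, 75, 62, 67, 62, 65, 56, 62, 65, 71, 104, 146, 170, 166, 152, 149, 151, 160, 160, 157, 134, 114, 114, 136, 137, 124, 109, 99, 100, 100, 105, 114, 114, 118, 118, 116, 127, 137, 149, 146, 151, 148, 160, 179, 178, 165, 146, 148, 155, 178, 176, 165, 142, 128, 127, 124, 131, 130, 132, 129, 131]
```

The checks agree: strut 41.2 mm, board 111.9 mm, plate 88 mm. The slot lies 4.1 mm to -x of the centre line. The stem is about 3 mm ahead of the TCP, so I'll shift and descend to just above the strut.

>>> carry_out:
  moves:
    - [[0,0,0],[-0.4,0.15,2],1]
    - [[0,0,0],[-0.77,0.28,4],1]
    - [[0,0,0],[-0.77,0.28,6],1]
    - [[0,0,0],[-0.77,0.28,8],1]
    - [[0,0,0],[-0.77,0.28,8.5],1]

```text
t: 7.88
eef_pos: [0.638, 0.0017, 0.1283]
tool_rot: [-0.001, -0.656, 0.755, 0.001]
contact_force: [-0.4, 0.6, -1.2]
gripper_width: 0.134
```

>>> carry_out:
  moves:
    - [[0,0,0],[0,0,0.2],1]
    - [[0,0,0],[0,0,0.5],1]
    - [[0,0,0],[0,0,0.8],1]
    - [[0,0,0],[0,0,1],1]

```text
t: 8.38
eef_pos: [0.6392, 0.0021, 0.1208]
tool_rot: [0.0, -0.656, 0.755, -0.0]
contact_force: [-1.3, 0.1, 7.1]
gripper_width: 0.134
```

Contact at nut-on-lip height with the TCP 0.7 mm short sideways. I'll feel gently towards tool +y.

>>> carry_out:
  moves:
    - [[0,0,0],[0,0.08,0],1]
    - [[0,0,0],[0,0.08,0],1]
    - [[0,0,0],[0,0.08,0.1],1]

```text
t: 8.75
eef_pos: [0.6382, 0.0023, 0.1197]
tool_rot: [0.0, -0.656, 0.755, -0.0]
contact_force: [0.6, -0.5, -2.0]
gripper_width: 0.133
```

>>> carry_out:
  moves:
    - [[0,0,0],[0,0.08,0],1]
    - [[0,0,0],[0,0.08,0],1]

```text
t: 9.0
eef_pos: [0.6372, 0.0023, 0.1194]
tool_rot: [-0.0, -0.656, 0.755, 0.0]
contact_force: [-0.4, -1.0, -2.1]
gripper_width: 0.139
```

>>> carry_out:
  moves:
    - [[0,0,0],[0,-0.04,0.15],1]
    - [[0,0,0],[0,-0.04,0.3],1]
    - [[0,0,0],[0,-0.04,0.45],1]
    - [[0,0,0],[0,-0.04,0.45],1]

```text
t: 9.5
eef_pos: [0.6377, 0.0023, 0.1149]
tool_rot: [-0.0, -0.656, 0.755, 0.0]
contact_force: [0.4, -0.0, -1.7]
gripper_width: 0.141
```

The nut is in the slot with no force. I'll continue down onto the spring.

>>> carry_out:
  moves:
    - [[0,0,0],[0,0,0.2],1]
    - [[0,0,0],[0,0,0.4],1]
    - [[0,0,0],[0,0,0.55],1]
    - [[0,0,0],[0,0,0.7],1]
    - [[0,0,0],[0,0,0.7],1]

```text
t: 10.12
eef_pos: [0.6386, 0.0023, 0.1088]
tool_rot: [0.001, -0.656, 0.755, -0.001]
contact_force: [0.5, -0.8, 6.8]
gripper_width: 0.133
```

The spring reads about 8.7 N, so the washer is up ~5.7 mm and the land is clear below the plate. Sliding home.

>>> carry_out:
  moves:
    - [[0,0,0],[-0.3,0,0],1]
    - [[0,0,0],[-0.6,0,0],1]
    - [[0,0,0],[-0.9,0,0],1]
    - [[0,0,0],[-1.2,0,0],1]
    - [[0,0,0],[-1.4,0,0],1]

```text
t: 10.75
eef_pos: [0.6407, 0.0143, 0.1087]
tool_rot: [-0.0, -0.655, 0.755, -0.001]
contact_force: [-0.3, -4.5, 6.6]
gripper_width: 0.133
```

>>> carry_out:
  moves:
    - [[0,0,0],[-0.1,0,0],1]
    - [[0,0,0],[-0.2,0,0],1]
    - [[0,0,0],[-0.2,0,0],1]

```text
t: 11.12
eef_pos: [0.6409, 0.0163, 0.1088]
tool_rot: [-0.0, -0.655, 0.755, -0.001]
contact_force: [-0.5, -4.5, 6.2]
gripper_width: 0.137
```

>>> carry_out:
  moves:
    - [[0,0,0],[-0.15,0,0],1]
    - [[0,0,0],[-0.3,0,0],1]
    - [[0,0,0],[-0.3,0,0],1]

```text
t: 11.5
eef_pos: [0.6414, 0.0193, 0.1088]
tool_rot: [-0.0, -0.655, 0.755, -0.001]
contact_force: [0.1, -4.3, 6.1]
gripper_width: 0.132
```

>>> carry_out:
  moves:
    - [[0,0,0],[-0.1,0,0],1]
    - [[0,0,0],[-0.2,0,0],1]
    - [[0,0,0],[-0.2,0,0],1]

```text
t: 11.88
eef_pos: [0.6415, 0.0202, 0.1087]
tool_rot: [-0.001, -0.655, 0.756, -0.002]
contact_force: [-0.0, -5.2, 6.4]
gripper_width: 0.135
```

>>> carry_out:
  moves:
    - [[0,0,0],[-0.1,0,0],1]
    - [[0,0,0],[-0.2,0,0],1]
    - [[0,0,0],[-0.2,0,0],1]

```text
t: 12.25
eef_pos: [0.6416, 0.021, 0.1087]
tool_rot: [-0.002, -0.655, 0.756, -0.002]
contact_force: [-0.9, -7.0, 8.1]
gripper_width: 0.131
```

>>> carry_out:
  moves:
    - [[0,0,0],[-0.1,0,0],1]
    - [[0,0,0],[-0.2,0,0],1]
    - [[0,0,0],[-0.2,0,0],1]

```text
t: 12.62
eef_pos: [0.6418, 0.0218, 0.1087]
tool_rot: [-0.003, -0.655, 0.756, -0.003]
contact_force: [-2.0, -9.4, 10.3]
gripper_width: 0.135
```

The force keeps rising against my small steps, so the stem bears on the fork end. I'll ease off slightly and press down.

>>> carry_out:
  moves:
    - [[0,0,0],[0.1,0,0.15],1]
    - [[0,0,0],[0.15,0,0.3],1]
    - [[0,0,0],[0.15,0,0.45],1]
    - [[0,0,0],[0.15,0,0.6],1]
    - [[0,0,0],[0.15,0,0.6],1]

```text
t: 13.25
eef_pos: [0.642, 0.0208, 0.1034]
tool_rot: [-0.002, -0.655, 0.756, -0.003]
contact_force: [-3.2, -9.3, 14.1]
gripper_width: 0.133
```

Pressed to about 10 mm. Now the first half of the turn, clockwise about the stem.

>>> carry_out:
  moves:
    - [[0,0,9],[0,-0.05,0],1]
    - [[0,0,18],[0.02,-0.09,0],1]
    - [[0,0,27],[0.03,-0.14,0],1]
    - [[0,0,36],[0.06,-0.18,0],1]
    - [[0,0,45],[0.09,-0.21,0],1]

```text
t: 13.88
eef_pos: [0.6405, 0.0212, 0.1027]
tool_rot: [-0.004, -0.314, 0.949, -0.002]
contact_force: [-10.9, -6.3, 14.8]
gripper_width: 0.134
```

```bash
python3 - <<'E'
from h import *
o=bot.get_obs(); M=q2R(o["tool_rot"]).as_matrix(); print(o["t"],o["q"].round(2),o["eef_pos"],np.degrees(np.arctan2(M[1,0],M[0,0])),o["contact_force"],o["torque"],M[:,2])
E
```

```text
13.875 [ 0.31  0.64 -0.62  1.71  0.44  0.95  1.72] [0.64052266 0.02124099 0.10272534] -143.4227854121297 [-10.9383629   -6.30226648  14.77215647] [-1.50915677  2.80221538  0.18729751] [-0.00560511 -0.0054637  -0.99996936]
```

Turned 45°, but a side force of about 11 N in -x shows my centre is off. I'll ease towards -x and continue the turn.

>>> carry_out:
  moves:
    - [[0,0,0],[0.12,0.09,0],1]
    - [[0,0,9],[0.2,0.15,0],1]
    - [[0,0,18],[0.25,0.18,0],1]
    - [[0,0,18],[0.25,0.18,0],1]

```text
t: 14.38
eef_pos: [0.64, 0.0209, 0.1031]
tool_rot: [-0.0, -0.163, 0.987, -0.003]
contact_force: [-3.0, -7.0, 10.7]
gripper_width: 0.134
```

>>> carry_out:
  moves:
    - [[0,0,9],[0.04,0.04,0.05],1]
    - [[0,0,18],[0.04,0.04,0.05],1]
    - [[0,0,25],[0.04,0.04,0.05],1]
    - [[0,0,29],[0.04,0.04,0.05],1]
    - [[0,0,29],[0.04,0.04,0.05],1]

```text
t: 15.0
eef_pos: [0.6408, 0.0209, 0.1032]
tool_rot: [0.002, 0.089, 0.996, -0.002]
contact_force: [-1.0, -7.2, 10.5]
gripper_width: 0.135
```

```bash
python3 - <<'E'
from h import *
o=bot.get_obs(); M=q2R(o["tool_rot"]).as_matrix(); print(o["t"],o["q"].round(2),o["eef_pos"],np.degrees(np.arctan2(M[1,0],M[0,0])),o["contact_force"],o["torque"],M[:,2])
E
```

```text
15.0 [ 0.18  0.59 -0.43  1.72  0.31  0.9   1.01] [0.64082201 0.02092503 0.1032145 ] 169.8206424538243 [-0.97282641 -7.19350283 10.46953407] [-1.80316598  0.20360768  0.25611866] [ 0.00267043 -0.00478388 -0.99998499]
```

Turned 92° relative to the slot with low forces. Now I'll let the spring draw the nut up and feel whether it has caught.

>>> carry_out:
  moves:
    - [[0,0,0],[0,0,-0.15],1]
    - [[0,0,0],[0,0,-0.3],1]
    - [[0,0,0],[0,0,-0.45],1]
    - [[0,0,0],[0,0,-0.6],1]
    - [[0,0,0],[0,0,-0.6],1]

```text
t: 15.62
eef_pos: [0.6401, 0.0207, 0.1068]
tool_rot: [0.001, 0.089, 0.996, -0.002]
contact_force: [4.0, -6.9, -4.5]
gripper_width: 0.135
```

It caught: the tool stopped at 0.1068, where a drawn-up nut should sit, and pulled 2.5 N upward. I'll relieve the leftover forces and open.

>>> carry_out:
  moves:
    - [[0,0,0],[0.1,-0.15,0.15],1]
    - [[0,0,0],[0.1,-0.15,0.15],1]
    - [[0,0,0],[0.1,-0.15,0.15],3]
    - [[0,0,0],[0.1,-0.15,0.15],4]
    - [[0,0,0],[0.1,-0.15,0.15],4]

```text
t: 16.25
eef_pos: [0.6378, 0.0239, 0.1058]
tool_rot: [-0.0, 0.087, 0.996, 0.0]
contact_force: [0.4, 0.3, 0.9]
gripper_width: 0.468
```

>>> carry_out:
  moves:
    - [[0,0,0],[0,0,-1],4.5]
    - [[0,0,0],[0,0,-3],4.5]
    - [[0,0,0],[1,-3,-6],4.5]
    - [[0,0,0],[2,-7,-8],4.5]
    - [[0,0,0],[3,-12,-9],4.5]

```text
t: 16.88
eef_pos: [0.5887, -0.0896, 0.1994]
tool_rot: [0.002, 0.086, 0.996, 0.0]
contact_force: [1.8, -1.0, 0.4]
gripper_width: 0.529
```

```bash
python3 - <<'E'
from h import *
o=bot.get_obs(); M=q2R(o["tool_rot"]).as_matrix(); print(o["t"],o["eef_pos"],o["contact_force"],o["gripper_width"])
im=bot.read_camera("wrist"); t=bot.read_camera("top"); s=bot.read_camera("scene")
i=bot.camera_info("wrist"); p=proj(i,[.6406,.018,.1],1); print("expected wing px",p)
for r in bot.silhouettes("stud","wrist"): print(r["score"],r["location"],r["region"].sum())
x,y=np.clip(p.astype(int),[100,75],[540,325])
a=cv2.resize(im[y-75:y+75,x-100:x+100],(800,600)); cv2.imwrite("pics/fin.png",a[:,:,::-1])
E
```

```text
16.875 [ 0.58868    -0.08955509  0.19942397] [ 1.79778753 -1.01823562  0.40422243] 0.5285664784413813
expected wing px [450.10234877 231.11477783]
0.86 [436.5, 218.0] 2613
```

View pics/fin.png

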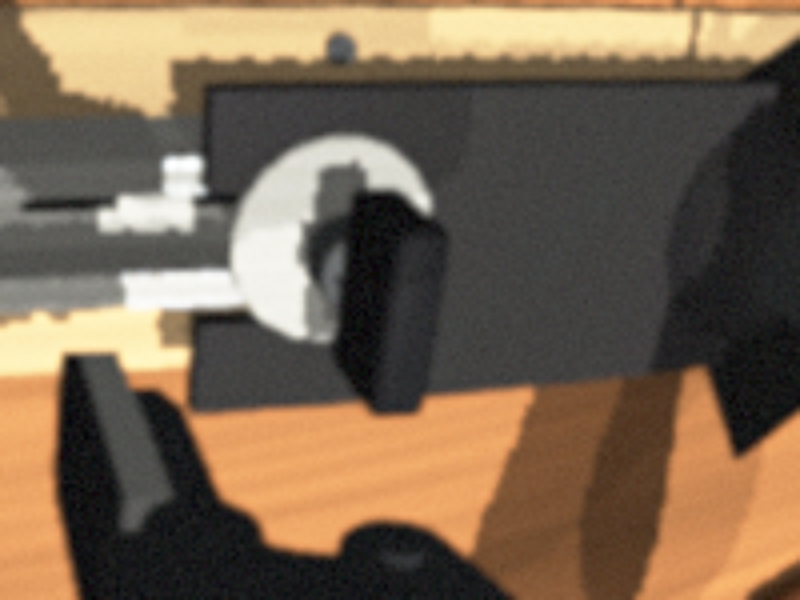

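The wing lies across the strut, with the washer flat on both fork tines and its edge (crop x≈232) well inside the mouth (x≈200). One numeric check of wing yaw, stem position and bystanders, then hand in.

```bash
python3 - <<'E'
from h import *
i=bot.camera_info("wrist"); im=bot.read_camera("wrist"); g=cv2.medianBlur(im,3).max(2).astype(int)
x0,y0=450-100,231-75
V=lambda x,y,z:at_z(i,(x0+x/4-.4,y0+y/4-.4),z,True)
yv=np.array([.140,.990,0])
mo=(V(207,88,.061)+V(192,405,.061))/2; L=V(232,250,.065); Rr=V(433,215,.065)
print("mouth mid",mo,"plate w",np.linalg.norm(V(207,88,.061)-V(192,405,.061)),"washer edge inside mouth mm (home: 6)",(L-mo)@yv*1000)
a,b=V(400,238,.1185),V(388,405,.1185); a2,b2=V(446,232,.1185),V(420,405,.1185)
for p,q in((a,b),(a2,b2)): d=p-q; print("wing top edge len",np.linalg.norm(d),"yaw",np.degrees(np.arctan2(d[1],d[0])))
t=bot.read_camera("top")
r0=cv2.imread("pics/top0.png")[:,:,::-1]; df=cv2.absdiff(t,r0).max(2)
for n,(x,y) in dict(orange=(358,220),purple=(321,260),pin=(412,232),tin=(265,243),brush=(177,187),hammer=(215,245),jar=(484,194),pinc=(472,265)).items(): print(n,df[y-14:y+14,x-14:x+14].mean().round(1))
E
```

```text
mouth mid [ 0.63675032 -0.01827414  0.061     ] plate w 0.08664002395029495 washer edge inside mouth mm (home: 6) 6.997527662444168
wing top edge len 0.039833362762143755 yaw 175.407525726402
wing top edge len 0.04130753602451848 yaw 171.48314168047386
orange 56.9
purple 14.5
pin 57.7
tin 3.6
brush 3.8
hammer 3.9
jar 4.7
pinc 8.4
```

```bash
python3 -c "
from station import bot
print(bot.get_obs()['t']); print(bot.hand_in())"
```

```text
17.175
the job is handed in; nothing more can be done
None
```

The stud is clamped in the free fork, and I handed the job in at 17.2 s. I took the black winged stud from its block and felt its nut into the slot, which lies about 4 mm to the -x side of the centre line. I then slid it home until the stem pushed back, pressed the spring about 10 mm and turned it 92° clockwise.

**Caught under the lips:** on easing up, the tool stopped at the drawn-up height (0.1068 m, about 0.107 expected) with a light upward pull. The washer edge lies 7 mm inside the fork mouth, where about 6 mm means home.

**Wing across the strut:** its edges measure 171° and 175°, against 172° for square across.

**Forces:** the highest I read was about 15 N.

**Disagreed or not settled:**
- **Wing length:** the wing edges measured only 40–41 mm long, against 46 mm, so those angles are rough.
- **Orange stud and rest pin:** the final top picture differs from the first around these two. The arm probably covers or shades them there. I saw no contact, but did not look again.
- **Other bystanders:** the tin, brush, hammer and jar looked unchanged. The pincers and the purple look-alike differed slightly, and I did not check why.

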